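# Hang the cassette holder on the sampling stand

## Task

Hang the holder that carries the white cassette (red band, blue plug on top) on the sampling stand: slip the round hole of its keyhole over the headed stud and slide the holder straight down until the stud sits at the end of the slot, then let go so that it hangs there upright. Leave the holder with the clear cassette (blue band, red plug) standing where it is.

Things in the scene. Friction and masses are not known exactly. Their poses are not given: they have to be found in the camera images.
- holder_white: Holder to hang: L-shaped aluminium bracket standing on its foot, with a white cassette (red band, blue plug). Origin: underside, middle of the plate (6 x 64 x 122 mm); z up, x from cassette to plate back, y along the plate; foot and cassette (44 mm high) reach x -59 mm. Grey grip block at x -25 to -1, y -18 to 18, z 115 to 165 mm: grasp it from above across y. 0.2 to 0.35 kg, balanced.
- keyhole (a point): Centre of the round hole, 34 mm across, of the white cassette's holder: on the plate's centre line, 70 mm above its underside; axes as holder_white. A 14 mm wide slot runs straight up from it and ends, bevelled, 37 mm above this point (a 9 mm neck comes to rest about 32 mm above this point).
- holder_clear: The other holder, same shape, size and axes, but its cassette is clear with a blue band and a red plug. A bystander: leave it standing.
- stud (a point): Mid-neck of the fixed stand's level headed stud, 150 mm above the worktop; x points from head into post, y along the post's width, z up. Neck 9 mm thick from the post's front face (x +5 mm) to the head (x -5 to -9 mm, brass, 16 mm across). Dark post 34 mm wide, 20 deep, top 20 mm above the stud; grey foot 110 mm square, 10 high, reaches x -40, clear below a hung holder.

How it is judged (in metres and radians):
On the way, in this order (a step that is already met when the one before it is completed fails the run):
1. the stud's head has passed through the round hole of the white cassette's holder (x of stud in the frame of holder_white between -0.008 and 0.008 m and y of stud in the frame of holder_white between -0.014 and 0.014 m and z of stud in the frame of holder_white between 0.055 and 0.088 m), for 0.05 s.
2. the holder has slid down so that the neck is in the slot behind the head (x of stud in the frame of holder_white between -0.01 and 0.01 m and z of stud in the frame of holder_white between 0.093 and 0.11 m), for 0.1 s.
At the end, for the whole second after the job is handed in: The white cassette's holder hangs at rest on the stud, the neck 93 to 110 mm above its underside in the slot and within 10 mm of the plate's middle sideways and fore and aft, tilted under 12 degrees; the other holder stands upright within 30 mm of its place (all of step 2 and y of stud in the frame of holder_white between -0.01 and 0.01 m and angle between holder_white's own z axis and vertical below 0.21 rad and linear speed of holder_white below 0.03 m/s and angle between holder_clear's own z axis and vertical below 0.15 rad and distance of holder_clear from where it was at the start of the episode below 0.03 m); the robot touches nothing.
It fails at once if the holder with the clear cassette is moved more than 30 mm or tipped (distance of holder_clear from where it was at the start of the episode above 0.03 m or angle between holder_clear's own z axis and vertical above 0.35 rad).
It also fails if it takes over 42 s, if anything falls off the work surface, if the arm or the gripper's body presses on something with over 40 N, if the wrist force passes 120 N, or if a joint passes its speed limit or range.

## Robot

A 6-joint arm with a two-finger parallel gripper is mounted at the origin on a cart in front of the work surface, level with it; the furniture and walls round the work are solid. World frame = base frame: x ahead of the robot, y to its left, z up, the work surface at z = 0. Lengths are in mm, angles in degrees, forces in N, time in s.
With the tool pointing down it reaches from about 350 to 850 mm from the base axis. Payload 8.1 kg.
Tool frame: the origin (TCP) lies at the very end of the fingers, on their centre line; the grasp point (between the pads) lies 19 mm behind it (tcp_to_grasp is the distance from the TCP to the grasp point, in mm); z points along the fingers, x is the direction in which the jaws open and shut, and the axes are right-handed (so a half turn about z gives the same grasp; the last joint's range is limited). The gripper opens to 85 mm and grips with 20 to 120 N. Pads are 22 mm wide; open, the fingers measure 114 mm over their backs; the gripper's body (76 mm by 85 mm) begins 54 mm behind the grasp point. The pads swing forward as they close: fully open they stand 13 mm farther back than shut.
Start: joints at [63.919, 7.471, 85.268, -0, 87.261, -4.893], TCP at [216.836, 559.453, 231.292] pointing down, gripper open.
Joint ranges: [-169.43, 169.43], [-51.17, 129.36], [1.28, 143.12], [-76.62, 256.62], [0, 156.53], [-152.29, 152.29]. Speed limits (degrees/s): [136.94, 136.94, 159.86, 180, 180, 180].

## Interface

Orientations are given as [roll, pitch, yaw] about the fixed x, y, z axes, in that order (R = Rz(yaw) Ry(pitch) Rx(roll)).
In Python, from bench import * gives the robot as it stands. The module is installed in compiled form; this text tells all that it offers.
- The arm moves only by the tool apply_moves, never from a script. Its argument "targets" is text: rows parted by semicolons, each of 7 numbers parted by spaces: the turn, a rotation vector about the tool's x, y, z in rad, then the shift along the tool's x, y, z in cm, then the finger opening in cm, from 0 to 8.54. A call has exactly 5 rows; each row is the pose to reach, as a shift and turn from the pose commanded when the call began, along the tool's axes at that moment; what a row does not reach only later rows make up. A row lasts 1/10 s, in which the tool goes at most 50 mm and 8.59 degrees, less where a joint would pass 70% of its speed; a pose out of reach is approached as far as the arm can. A call with a gripper value outside its range is refused whole. The fingers move at their own pace and stop on an object; "force" is the grip in N (left out, the last holds). Time passes only in rows, so rows that repeat a pose let the fingers close, or fill a call up. It gives the time, the measured TCP pose, the force and the opening at its end, in the units of the state.
- sense(): the state, without advancing time (a new reading comes with each control period).
- snapshot(name): name is "side" or "top" or "wrist"; returns the picture (420x560x3 uint8, red, green, blue); there is no depth.
- camera_model(name): a dict with "fx", "fy", "cx", "cy" (pixels), "position" and "attitude" of the camera in the world; the wrist camera has in their place "T_tool_cam" (4x4, takes a point from camera to tool coordinates, whose origin is the TCP and whose axes are the tool frame's). Camera axes: x right, y up, looking along -z (the intrinsics and any distortion apply to the point x, -y, -z); pixel columns grow to the right and rows downward; lengths in mm; the calibration is good to about 2 mm. A picture is of the moment at which its call begins: read the wrist's pose just before it. camera_model takes no time and is no camera call.
- hand_in(): hands the job in, once; it reports no verdict.
Trained networks look in the newest picture that a camera, given by its name, has taken for a name from the list of things; names that differ only in an ending like _2 or _b are one class to them, and where a whole thing is asked for, a point or a joint stands for the part that bears it (a point fixed in the world has none). Each returns a list of dicts, best first, with "confidence" (0 to 1); they miss things now and then, are a little off and sometimes report something else, mostly with a low value. They report only what shows in the picture. A call takes as long as a camera call.
- recognise(camera, query): "at" ([row, column] in pixels, amid what is visible of it).
- place_of(camera, query): "at" ([row, column] in pixels: a listed point, or the origin of a listed thing).
The state is a dict: "time": time; "joint_pos": joint angles; "qd": joint speeds; "joint_efforts": joint torques, N m; "tool_pos": TCP position; "tcp_rot": TCP orientation; "ft_force": force on the tool from outside, world axes, zero at the start; "wrist_torque": the same for the moment, N m; "finger_gap": finger opening in mm.
Only numpy, scipy, OpenCV 4.12 (cv2) and the standard library are available. Lean on these libraries where they do the work, as an engineer would, in place of code of your own. Each camera call takes 0.05 s, during which the arm holds its last target. There are 200 camera calls.

## Working session

There is one attempt and no reset: what is moved stays moved. The work goes in short steps, Python scripts to look and compute and a tool call to move; the robot and the scene stay as the last step left them, time stands still between calls to the robot, and variables do not carry over. Pictures are saved under pics/ and viewed, about 8 in all and at most 12, crops included, and the job is handed in when it is done.

Besides the shell and the picture viewer there is one more tool, called after "Call:" as name(argument=value, ...) on one line, values as JSON. apply_moves: Moves the arm, as the interface text tells. Its arguments: {"type":"object","properties":{"targets":{"type":"string"},"force":{"type":"number"}},"required":["targets"]}

```bash
mkdir -p pics; ls; python3 - <<'E'
from bench import *
import cv2,numpy as np
s=sense();print(s)
ims=[]
for c in ["side","top","wrist"]:
    im=snapshot(c);cv2.imwrite(f"pics/a_{c}.png",im[:,:,::-1]);print(c,camera_model(c));ims.append(im)
    for q in ["holder_white","keyhole","holder_clear","stud"]:
        print(q,"rec",recognise(c,q)[:2] if q!="stud" else None,"pl",place_of(c,q)[:2])
print(sense()["time"])
E
```

```text
pics
{'time': 0.0, 'joint_pos': array([ 6.39173518e+01,  7.51443445e+00,  8.53310320e+01, -3.17622250e-04,
        8.72613314e+01, -4.89226756e+00]), 'qd': array([ 5.05024017e-02, -2.69706537e-02,  2.86244263e-02, -1.21405976e-02,
        6.84062012e-05, -5.04429495e-02]), 'joint_efforts': array([-1.24177050e-04, -5.69394565e+01, -5.00547266e+01, -1.25049073e-04,
        1.50518690e-02,  1.56270465e-05]), 'tool_pos': array([216.60683631, 558.93582847, 230.23465782]), 'tcp_rot': array([-1.79991208e+02,  1.06435887e-01,  6.88096430e+01]), 'ft_force': array([-0.00988659, -0.31104147, -0.40336945]), 'wrist_torque': array([0.00974703, 0.02940678, 0.00460172]), 'finger_gap': 85.746957748688}
side {'fx': 514.7091258664491, 'fy': 514.7091258664491, 'cx': 280.9407409568284, 'cy': 206.76147812205903, 'position': array([   94.53489529, -1004.00173893,   760.12387183]), 'attitude': array([ 59.08960848,  -0.26036459, -23.16678959])}
holder_white rec [{'at': [282.0, 288.4], 'confidence': 0.74}] pl [{'at': [296.2, 295.9], 'confidence': 0.94}]
keyhole rec [{'at': [282.1, 289.1], 'confidence': 0.69}]
[... 663 characters left out ...]
 0.77}]
holder_clear rec [{'at': [255.3, 192.7], 'confidence': 0.59}] pl []
stud rec None pl [{'at': [188.8, 283.9], 'confidence': 0.95}]
wrist {'fx': 349.30939973018764, 'fy': 349.30939973018764, 'cx': 278.69129658176047, 'cy': 209.4144827135637, 'T_tool_cam': array([[ 9.99999915e-01,  3.35203767e-04, -2.39982317e-04,
        -1.74270804e-02],
       [ 2.43285146e-04, -9.49789554e-01, -3.12889348e-01,
        -8.02354726e+01],
       [-3.32814386e-04,  3.12889263e-01, -9.49789555e-01,
        -1.43225096e+02],
       [ 0.00000000e+00,  0.00000000e+00,  0.00000000e+00,
         1.00000000e+00]])}
holder_white rec [] pl []
keyhole rec [] pl []
holder_clear rec [] pl []
stud rec None pl []
1.2
```

```bash
cat > h.py <<'E'
from bench import *
import cv2,numpy as np
from scipy.spatial.transform import Rotation as R
from scipy.optimize import least_squares
def cam(name,s=None):
    m=camera_model(name)
    if name=="wrist":
        T=np.array(m["T_tool_cam"]);Rt=R.from_euler('xyz',s["tcp_rot"],degrees=True).as_matrix()
        return m,Rt@T[:3,:3],s["tool_pos"]+Rt@T[:3,3]
    return m,R.from_euler('xyz',m["attitude"],degrees=True).as_matrix(),np.array(m["position"])
def proj(c,p):
    m,Rc,pos=c;q=(np.asarray(p)-pos)@Rc
    return np.stack([m["cy"]-m["fy"]*q[...,1]/-q[...,2],m["cx"]+m["fx"]*q[...,0]/-q[...,2]],-1)
def onz(c,at,z):
    m,Rc,pos=c;d=Rc@np.array([(at[1]-m["cx"])/m["fx"],-(at[0]-m["cy"])/m["fy"],-1]);return pos+d*(z-pos[2])/d[2]
def tri(obs,z=None):
    f=lambda p:np.concatenate([proj(c,p)-at for c,at in obs]+([[(p[2]-z)*1.]] if z is not None else []))
    r=least_squares(f,[500,0,100.]);return r.x,r.fun
E
python3 - <<'E'
from h import *
np.set_printoptions(precision=1,suppress=True)
S,T=cam("side"),cam("top")
print("white",tri([(S,[296.2,295.9]),(T,[242.9,349.3])],0))
print("key",tri([(S,[268.5,294.2]),(T,[238.6,354.9])],70))
print("stud",tri([(S,[191.3,305.6]),(T,[188.8,283.9])],150))
print("clear",onz(S,[203.2,226.3],0))
a=cv2.imread("pics/a_top.png")[130:330,130:430];cv2.imwrite("pics/t.png",cv2.resize(a,None,fx=2.6,fy=2.6,interpolation=2))
a=cv2.imread("pics/a_side.png")[130:330,150:400];cv2.imwrite("pics/s.png",cv2.resize(a,None,fx=3,fy=3,interpolation=2))
E
```

```text
white (array([ 475. , -201. ,   -0.7]), array([-1.6, -1.4, -1.1,  1.9, -0.7]))
key (array([ 475.5, -197.1,   70. ]), array([-0.1,  0.4,  0.4, -0.2,  0. ]))
stud (array([588.4, -14.3, 149.3]), array([-2.1,  0.6,  0.9,  0.7, -0.7]))
clear [458.7 241.7   0. ]
```

View pics/t.png

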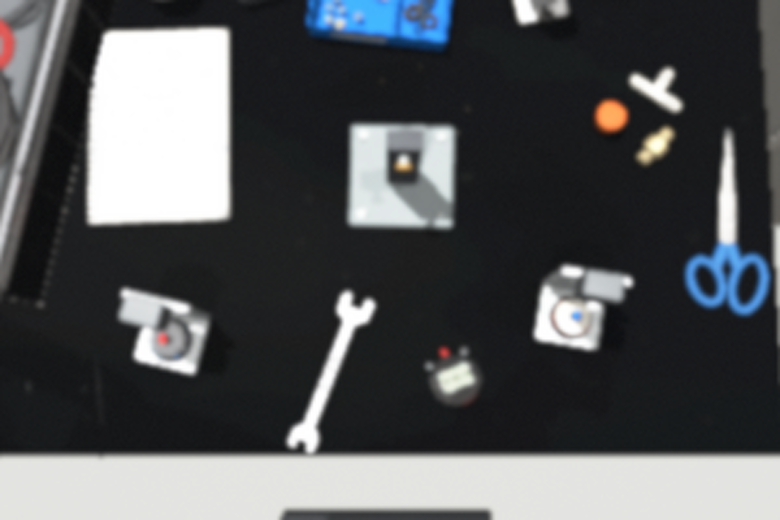

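View pics/s.png

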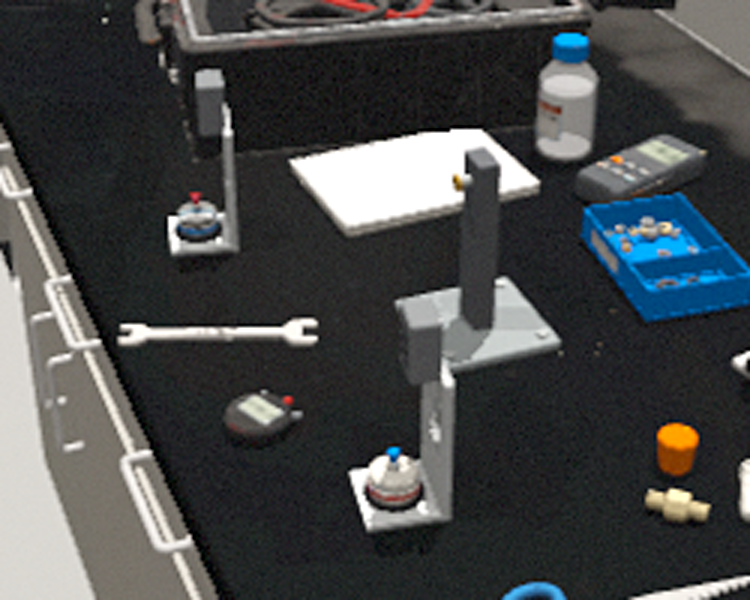

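The top view shows the white holder at (570,300) in the crop, the clear one at (165,330), and the stand at (403,175) with its brass head toward the robot, so stud yaw is about 0. The white holder's yaw is about -9°. The side view agrees. I'm moving above the white holder's block.

Call:
apply_moves(targets="0 0 0 -3.7 3.0 -0.2 8.5; 0 0 0 -7.4 6.0 -0.4 8.5; 0 0 0 -11.1 9.0 -0.6 8.5; 0 0 0 -14.8 12.0 -0.8 8.5; 0 0 0 -18.5 15.0 -1.0 8.5", force=60)

```text
time: 1.7
tool_pos: [290.0, 331.1, 241.4]
tcp_rot: [180.0, -0.0, 68.8]
ft_force: [0.6, 0.3, 0.3]
finger_gap: 85.1
```

Call:
apply_moves(targets="0 0 0 -3.7 3.0 0 8.5; 0 0 0 -7.4 6.0 0 8.5; 0 0 0 -11.1 9.0 0 8.5; 0 0 0 -14.8 12.0 0 8.5; 0 0 0 -18.5 15.0 0 8.5")

```text
time: 2.2
tool_pos: [363.1, 104.3, 241.7]
tcp_rot: [179.9, -0.0, 68.8]
ft_force: [1.1, 0.2, 0.0]
finger_gap: 85.0
```

Call:
apply_moves(targets="0 0 0 -3.7 3.0 0 8.5; 0 0 0 -7.4 6.0 0 8.5; 0 0 0 -11.1 9.0 0 8.5; 0 0 0 -14.8 12.0 0 8.5; 0 0 0 -18.5 15.0 0 8.5")

```text
time: 2.7
tool_pos: [436.1, -122.9, 241.7]
tcp_rot: [179.9, -0.0, 68.8]
ft_force: [1.1, 1.2, 0.2]
finger_gap: 85.0
```

Call:
apply_moves(targets="0 0 -0.05 -2 1.7 -0.4 8.5; 0 0 -0.1 -4 3.4 -0.8 8.5; 0 0 -0.16 -5.9 5.0 -1 8.5; 0 0 -0.21 -5.9 5.0 -1 8.5; 0 0 -0.21 -5.9 5.0 -1 8.5")

```text
time: 3.2
tool_pos: [461.1, -194.4, 251.2]
tcp_rot: [-180.0, -0.0, 80.8]
ft_force: [0.0, 0.7, 0.4]
finger_gap: 85.0
```

```bash
python3 - <<'E'
from h import *
np.set_printoptions(precision=1,suppress=True)
s=sense();print(s["tool_pos"],s["tcp_rot"]);im=snapshot("wrist");cv2.imwrite("pics/w1.png",im[:,:,::-1])
c=cam("wrist",s)
for q,z in [("holder_white",0),("keyhole",70)]:
    for r in place_of("wrist",q)[:2]: print(q,r,onz(c,r["at"],z))
# model overlay at current guess
for yaw in (-9,):
    M=R.from_euler('z',yaw,degrees=True).as_matrix();o=np.array([475,-199,0])
    for n,P in {"blk top":[[-25,-18,165],[-25,18,165],[-1,18,165],[-1,-18,165]],"plate top":[[-3,-32,122],[-3,32,122],[3,32,122],[3,-32,122]],"foot":[[-59,-32,0],[-59,32,0]]}.items():
        print(n,proj(c,np.array(P)@M.T+o).tolist())
E
```

```text
[ 461.1 -194.4  251.2] [-180.    -0.    80.8]
holder_white {'at': [184.6, 283.5], 'confidence': 0.92} [ 481.1 -191.9    0. ]
keyhole {'at': [199.8, 277.3], 'confidence': 0.59} [ 477.5 -198.4   70. ]
blk top [[201.38711012506292, 248.95828262854144], [201.20395924457958, 301.41324594423315], [233.66263327485012, 300.8404002056926], [233.8381137462222, 249.97760582630355]]
plate top [[211.83357492168668, 236.9406762331212], [211.5630644651405, 314.7120885633926], [218.43006641225213, 314.5034730022055], [218.69814433138666, 237.23634980215348]]
foot [[128.52554023186272, 247.33721468359016], [128.31782979755883, 305.279556080846]]
```

View pics/w1.png

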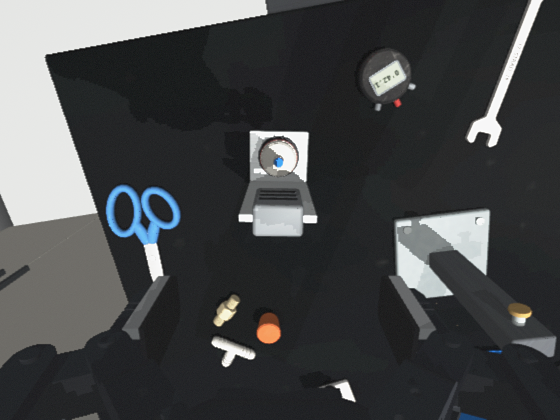

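The wrist picture shows the white holder's block top at columns 254–303, rows 205–236. That is about 3 px from my model, and the yaw matches. I'm going down 120 mm with a 3 mm forward correction, then gripping.

Call:
apply_moves(targets="0 0 0 0 0.3 3.5 8.5; 0 0 0 0 0.3 7 8.5; 0 0 0 0 0.3 10 8.5; 0 0 0 0 0.3 12 8.5; 0 0 0 0 0.3 12 8.5")

```text
time: 3.85
tool_pos: [461.8, -192.4, 127.9]
tcp_rot: [-179.7, -0.1, 80.8]
ft_force: [-0.0, 0.5, -0.4]
finger_gap: 85.0
```

Call:
apply_moves(targets="0 0 0 0 0 0 3; 0 0 0 0 0 0 3; 0 0 0 0 0 0 3; 0 0 0 0 0 0 3; 0 0 0 0 0 0 3", force=80)

```text
time: 4.35
tool_pos: [465.3, -195.1, 133.2]
tcp_rot: [179.8, 0.1, 80.8]
ft_force: [-0.1, -1.6, 6.1]
finger_gap: 34.6
```

Call:
apply_moves(targets="0 0 0 0 0 0 3; 0 0 0 0 0 0 3; 0 0 0 0 0 0 3; 0 0 0 0 0 0 3; 0 0 0 0 0 0 3")

```text
time: 4.85
tool_pos: [465.3, -195.1, 133.2]
tcp_rot: [179.8, 0.1, 80.8]
ft_force: [0.2, -0.7, 6.5]
finger_gap: 34.8
```

Call:
apply_moves(targets="0 0 0 0 0 -1 3; 0 0 0 0 0 -3 3; 0 0 0 0 0 -5 3; 0 0 0 0 0 -7 3; 0 0 0 0 0 -8 3")

```text
time: 5.35
tool_pos: [464.6, -194.5, 213.6]
tcp_rot: [179.9, 0.0, 80.8]
ft_force: [-0.3, -0.2, -2.2]
finger_gap: 34.8
```

Call:
apply_moves(targets="0 0 0 3 0.3 0 3; 0 0 0 6 0.6 0 3; 0 0 -0.05 9 1 0 3; 0 0 -0.1 12 1.3 0 3; 0 0 -0.16 15 1.6 0 3")

```text
time: 5.85
tool_pos: [503.5, -47.4, 210.9]
tcp_rot: [-179.9, -0.0, 90.1]
ft_force: [0.2, -0.1, -2.6]
finger_gap: 34.8
```

```bash
cat > look.py <<'E'
from h import *
np.set_printoptions(precision=1,suppress=True)
import sys
s=sense();print(s["time"],s["tool_pos"],s["tcp_rot"],s["ft_force"])
o={q:[] for q in ("stud","keyhole","holder_white")}
for c in ("side","top","wrist"):
    s=sense();im=snapshot(c);cv2.imwrite(f"pics/{sys.argv[1]}_{c}.png",im[:,:,::-1])
    for q in o:
        r=place_of(c,q)
        if r: o[q].append((cam(c,s),r[0]["at"]));print(c,q,r[0])
for q in o:
    if len(o[q])>1: print(q,*tri(o[q],150 if q=="stud" else None))
E
python3 look.py b
```

```text
5.85 [503.5 -47.4 210.9] [-179.9   -0.    90.1] [ 0.2 -0.1 -2.6]
side stud {'at': [187.9, 305.8], 'confidence': 0.95}
side keyhole {'at': [203.8, 281.8], 'confidence': 0.88}
top keyhole {'at': [219.7, 299.4], 'confidence': 0.91}
top holder_white {'at': [225.6, 297.2], 'confidence': 0.67}
wrist stud {'at': [337.1, 328.3], 'confidence': 0.85}
wrist keyhole {'at': [245.2, 280.6], 'confidence': 0.97}
wrist holder_white {'at': [214.4, 277.6], 'confidence': 0.96}
stud [584.9 -15.  150.2] [ 1.4 -0.8  0.3  0.1  0.2]
keyhole [515.2 -48.5 147.2] [-1.4  2.6 -0.2 -0.6 -0.8 -0.1]
holder_white [505.9 -50.1 114.7] [-0.4  1.6 -0.1  0.5]
```

Call:
apply_moves(targets="0 0 0 1.0 1.0 0 3; 0 0 0 2 2 0 3; 0 0 0 3.2 3.2 0 3; 0 0 0 3.2 3.2 0 3; 0 0 0 3.2 3.2 0 3")

```text
time: 6.95
tool_pos: [536.0, -16.0, 211.0]
tcp_rot: [-180.0, 0.0, 90.1]
ft_force: [-0.0, 0.0, -2.8]
finger_gap: 35.2
```

```bash
python3 look.py c; python3 - <<'E'
from h import *
w=cv2.imread("pics/c_wrist.png")[190:400,180:400];t=cv2.imread("pics/c_side.png")[120:240,240:360]
a=cv2.resize(w,(418,400),interpolation=2);b=cv2.resize(t,(380,400),interpolation=2)
cv2.imwrite("pics/c.png",np.hstack([a,b]))
E
```

```text
6.95 [536. -16. 211.] [-180.     0.    90.1] [-0.   0.  -2.8]
side stud {'at': [186.9, 302.2], 'confidence': 0.76}
side keyhole {'at': [194.1, 290.3], 'confidence': 0.63}
side holder_white {'at': [217.4, 290.2], 'confidence': 0.83}
top keyhole {'at': [207.1, 288.6], 'confidence': 0.88}
top holder_white {'at': [214.5, 283.6], 'confidence': 0.7}
wrist keyhole {'at': [247.6, 280.0], 'confidence': 0.77}
wrist holder_white {'at': [214.3, 278.4], 'confidence': 0.7}
keyhole [548.4 -16.6 149. ] [-1.2  1.4 -1.2 -3.  -0.8 -0.8]
holder_white [548.  -16.8  82.3] [-1.1  1.  -3.7  1.5 -1.6  0.4]
```

View pics/c.png

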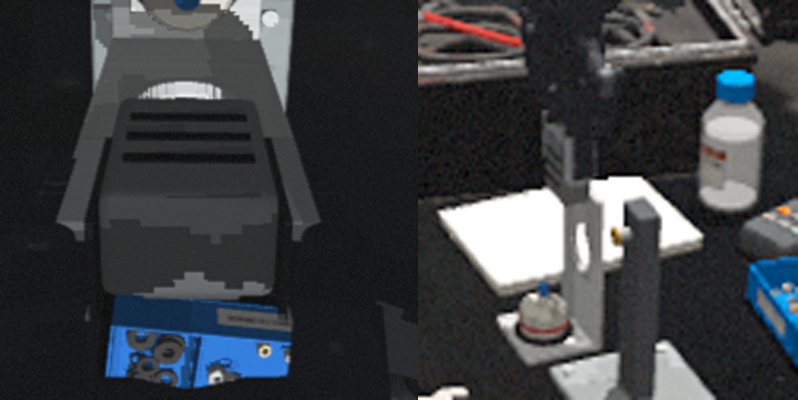

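The left crop shows the block hiding the stud from the wrist camera. The right crop shows the hole level with the brass head and about 35 mm short of it. I'll refine the stud's y from the brass colour in the earlier pictures.

```bash
python3 - <<'E'
from h import *
np.set_printoptions(precision=1,suppress=True)
W=lambda p,r:cam("wrist",dict(tool_pos=np.array(p),tcp_rot=r))
V={"a_top":(cam("top"),(188,284)),"a_side":(cam("side"),(190,304)),"b_side":(cam("side"),(190,304)),"c_side":(cam("side"),(190,304)),
"w1":(W([461.1,-194.4,251.2],[180,0,80.8]),(313,520)),"b_wrist":(W([503.5,-47.4,210.9],[-179.9,0,90.1]),(330,328))}
tiles=[];obs=[]
for n,(c,(r,k)) in V.items():
    im=cv2.imread(f"pics/{n}.png");h=28 if n[-1]!="e" else 14
    if n in("w1","b_wrist"):h=45
    y0,x0=max(r-h,0),min(max(k-h,0),560-2*h);cr=im[y0:y0+2*h,x0:x0+2*h];b=cr.astype(int)
    m=((b[:,:,2]-b[:,:,0]>45)&(b[:,:,1]-b[:,:,0]>15)).astype(np.uint8)
    nn,l,st,ce=cv2.connectedComponentsWithStats(m)
    if nn>1:
        i=1+np.argmax(st[1:,4]);at=ce[i][::-1]+[y0,x0];print(n,at,st[i],onz(c,at,150));obs.append((c,at))
    tiles.append(cv2.resize(cr,(260,260),interpolation=0))
print(tri(obs,150))
cv2.imwrite("pics/d.png",np.vstack([np.hstack(tiles[:3]),np.hstack(tiles[3:])]))
E
```

```text
a_top [193.9 284.8] [26 33  7  3 18] [577.8 -14.9 150. ]
a_side [190.2 302.1] [11 12  3  6 13] [576.6 -15.6 150. ]
b_side [190.2 302.1] [11 12  3  6 13] [576.6 -15.6 150. ]
c_side [190.2 302.1] [11 12  3  6 13] [576.6 -15.6 150. ]
w1 [310.5 519.8] [ 39  36  23  14 256] [578.5 -14.4 150. ]
(array([578. , -14.5, 150.1]), array([-0.1, -0.1, -0.3,  0.3, -0.3,  0.3, -0.3,  0.3, -0.5, -0.1,  0.1]))
```

View pics/d.png

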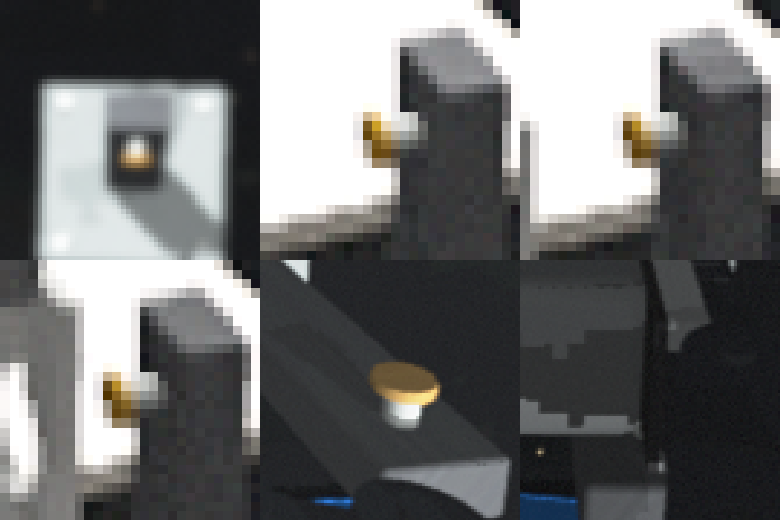

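Call:
apply_moves(targets="0 0 0.01 0.1 0.5 0 3; 0 0 0.025 0.15 1 0 3; 0 0 0.025 0.15 1.5 0 3; 0 0 0.025 0.15 2 0 3; 0 0 0.025 0.15 2.4 0 3")

```text
time: 8.05
tool_pos: [560.3, -15.1, 211.2]
tcp_rot: [-180.0, -0.0, 88.6]
ft_force: [-0.5, -0.3, -2.1]
finger_gap: 35.1
```

Call:
apply_moves(targets="0 0 0 0 0.3 0 3; 0 0 0 0 0.6 0 3; 0 0 0 0 0.9 0 3; 0 0 0 0 1.2 0 3; 0 0 0 0 1.2 0 3")

```text
time: 8.55
tool_pos: [572.0, -15.5, 211.3]
tcp_rot: [180.0, -0.0, 88.6]
ft_force: [0.7, 1.1, -2.0]
finger_gap: 34.8
```

```bash
python3 look.py e; python3 - <<'E'
from h import *
t=cv2.imread("pics/e_side.png")[150:240,255:345];u=cv2.imread("pics/e_top.png")[160:240,240:330]
cv2.imwrite("pics/e.png",np.hstack([cv2.resize(x,(400,400),interpolation=2) for x in (t,u)]))
E
```

```text
8.55 [572.  -15.5 211.3] [180.   -0.   88.6] [ 0.7  1.1 -2. ]
side stud {'at': [189.2, 307.3], 'confidence': 0.78}
side keyhole {'at': [189.2, 303.0], 'confidence': 0.76}
side holder_white {'at': [214.9, 304.3], 'confidence': 0.71}
top stud {'at': [187.3, 287.3], 'confidence': 0.67}
top keyhole {'at': [190.9, 287.4], 'confidence': 0.56}
top holder_white {'at': [201.0, 285.7], 'confidence': 0.89}
wrist stud {'at': [251.0, 278.1], 'confidence': 0.74}
wrist keyhole {'at': [245.5, 277.7], 'confidence': 0.77}
wrist holder_white {'at': [213.7, 280.1], 'confidence': 0.89}
stud [587.8 -16.6 149.7] [ 0.4 -0.9  2.7 -1.8  1.  -0.5 -0.3]
keyhole [581.8 -16.6 152.8] [-0.3  1.2  1.2 -1.8  0.  -0.4]
holder_white [585.  -15.1  78.5] [-0.6 -0.  -3.9 -1.3 -1.3 -0.6]
```

View pics/e.png

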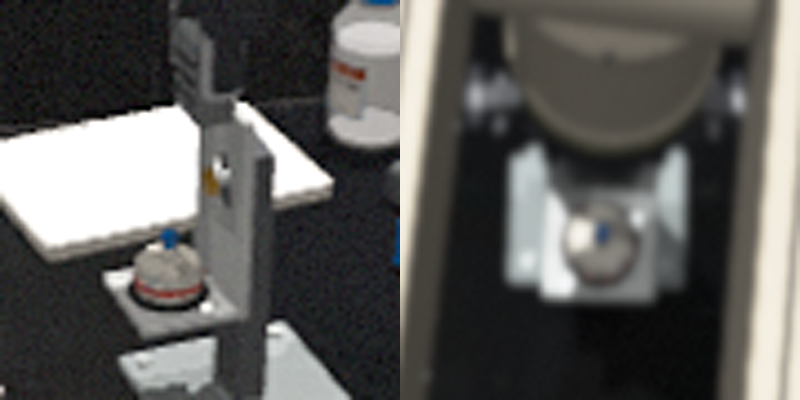

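The brass head shows inside the hole and the plate is close to the post. I'll nudge forward 1 mm and sideways 0.6 mm, then start down.

Call:
apply_moves(targets="0 0 0 0.06 0.05 0 3; 0 0 0 0.06 0.1 0 3; 0 0 0 0.06 0.12 0 3; 0 0 0 0.06 0.12 0 3; 0 0 0 0.06 0.12 0 3")

```text
time: 9.65
tool_pos: [573.0, -14.9, 211.3]
tcp_rot: [-180.0, 0.0, 88.6]
ft_force: [0.1, -0.6, -2.8]
finger_gap: 35.1
```

Call:
apply_moves(targets="0 0 0 0 0 0.3 3; 0 0 0 0 0 0.6 3; 0 0 0 0 0 0.9 3; 0 0 0 0 0 1.2 3; 0 0 0 0 0 1.4 3")

```text
time: 10.15
tool_pos: [572.8, -14.9, 196.7]
tcp_rot: [-180.0, -0.0, 88.6]
ft_force: [0.2, 0.5, -2.2]
finger_gap: 34.8
```

Call:
apply_moves(targets="0 0 0 0 0 0.2 3; 0 0 0 0 0 0.4 3; 0 0 0 0 0 0.6 3; 0 0 0 0 0 0.8 3; 0 0 0 0 0 0.8 3")

```text
time: 10.65
tool_pos: [572.8, -14.8, 188.9]
tcp_rot: [-180.0, -0.0, 88.6]
ft_force: [-0.2, 0.1, -2.2]
finger_gap: 35.2
```

Call:
apply_moves(targets="0 0 0 0 0 0.2 3; 0 0 0 0 0 0.4 3; 0 0 0 0 0 0.5 3; 0 0 0 0 0 0.6 3; 0 0 0 0 0 0.6 3")

```text
time: 11.15
tool_pos: [572.9, -14.9, 183.1]
tcp_rot: [-180.0, -0.0, 88.6]
ft_force: [0.0, -0.9, -2.1]
finger_gap: 35.1
```

Call:
apply_moves(targets="0 0 0 0 0 0.05 3; 0 0 0 0 0 0.1 3; 0 0 0 0 0 0.15 3; 0 0 0 0 0 0.2 3; 0 0 0 0 0 0.2 3")

```text
time: 11.65
tool_pos: [572.9, -14.9, 181.2]
tcp_rot: [-180.0, -0.0, 88.6]
ft_force: [-0.7, 0.1, -2.6]
finger_gap: 34.9
```

```bash
python3 look.py f; python3 - <<'E'
from h import *
t=cv2.imread("pics/f_side.png")[150:240,255:345]
cv2.imwrite("pics/f.png",cv2.resize(t,(540,540),interpolation=2))
E
```

```text
11.65 [572.9 -14.9 181.2] [-180.    -0.    88.6] [-0.7  0.1 -2.6]
side stud {'at': [189.7, 305.0], 'confidence': 0.96}
side keyhole {'at': [201.0, 303.1], 'confidence': 0.88}
side holder_white {'at': [225.1, 305.9], 'confidence': 0.88}
top stud {'at': [187.3, 288.8], 'confidence': 0.82}
top keyhole {'at': [193.2, 286.2], 'confidence': 0.97}
top holder_white {'at': [200.5, 284.2], 'confidence': 0.85}
wrist holder_white {'at': [213.4, 280.6], 'confidence': 0.59}
stud [588.6 -21.4 150.4] [ 0.5  2.5  2.3 -1.3  0.4]
keyhole [582.9 -17.8 119.9] [-0.3  1.3  1.3 -0.4]
holder_white [588.3 -13.9  44.4] [ 0.  -1.  -2.  -0.5 -0.3 -0.3]
```

View pics/f.png

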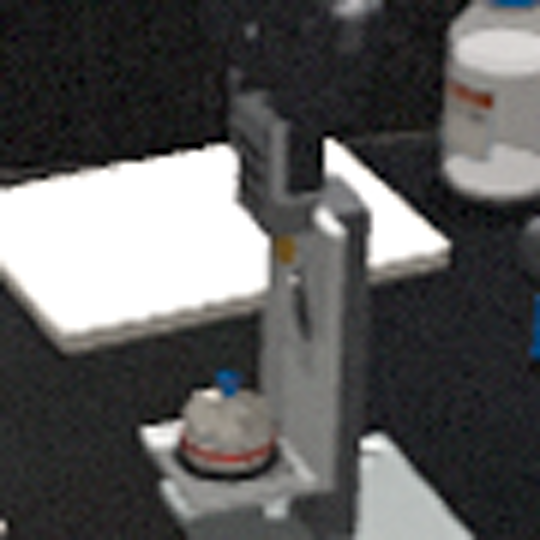

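The brass head sits in front of the plate above the hole, so the neck is in the slot. I'll lower gently until the stud takes the weight.

Call:
apply_moves(targets="0 0 0 0 0 0.05 3; 0 0 0 0 0 0.1 3; 0 0 0 0 0 0.15 3; 0 0 0 0 0 0.15 3; 0 0 0 0 0 0.15 3")

```text
time: 12.75
tool_pos: [573.0, -14.9, 180.4]
tcp_rot: [180.0, 0.0, 88.6]
ft_force: [-5.5, 0.8, 6.3]
finger_gap: 35.0
```

Call:
apply_moves(targets="0 0 0 0 0 0.05 3; 0 0 0 0 0 0.1 3; 0 0 0 0 0 0.1 3; 0 0 0 0 0 0.1 3; 0 0 0 0 0 0.1 3")

```text
time: 13.25
tool_pos: [573.0, -14.9, 180.3]
tcp_rot: [180.0, 0.0, 88.6]
ft_force: [-8.6, 0.9, 10.8]
finger_gap: 35.0
```

Call:
apply_moves(targets="0 0 0 0 0 -0.1 3; 0 0 0 0 0 -0.15 3; 0 0 0 0 0 -0.15 3.8; 0 0 0 0 0 -0.15 4.5; 0 0 0 0 0 -0.15 5.5")

```text
time: 13.75
tool_pos: [573.2, -14.9, 180.2]
tcp_rot: [180.0, 0.0, 88.6]
ft_force: [-0.4, 0.3, 0.3]
finger_gap: 54.7
```

Call:
apply_moves(targets="0 0 0 0 0 0 6.5; 0 0 0 0 0 0 7; 0 0 0 0 0 0 7; 0 0 0 0 0 0 7; 0 0 0 0 0 0 7")

```text
time: 14.25
tool_pos: [573.0, -14.9, 180.3]
tcp_rot: [180.0, 0.0, 88.6]
ft_force: [-0.9, -0.1, 0.1]
finger_gap: 69.7
```

Call:
apply_moves(targets="0 0 0 0 0 -1 7; 0 0 0 0 0 -2.5 7; 0 0 0 0 0 -4.5 7; 0 0 0 0 0 -7 7; 0 0 0 0 0 -9 7")

```text
time: 14.75
tool_pos: [573.5, -15.0, 273.7]
tcp_rot: [179.8, 0.0, 88.6]
ft_force: [0.8, -0.0, 0.4]
finger_gap: 70.1
```

Call:
apply_moves(targets="0 0 0 0 -3 -1 7; 0 0 0 0 -6 -1 7; 0 0 0 0 -9 -1 7; 0 0 0 0 -11 -1 7; 0 0 0 0 -11 -1 7")

```text
time: 15.25
tool_pos: [462.0, -12.1, 282.5]
tcp_rot: [179.8, 0.0, 88.6]
ft_force: [-0.1, -0.1, 1.6]
finger_gap: 69.8
```

```bash
python3 look.py g; python3 - <<'E'
from h import *
a=cv2.imread("pics/g_side.png")[110:270,200:360];b=cv2.imread("pics/g_wrist.png")[150:420,150:420]
cv2.imwrite("pics/g.png",np.hstack([cv2.resize(x,(400,400),interpolation=2) for x in (a,b)]))
r=place_of("side","holder_clear");print(r, onz(cam("side"),r[0]["at"],0))
E
```

```text
15.25 [462.  -12.1 282.5] [179.8   0.   88.6] [-0.1 -0.1  1.6]
side stud {'at': [187.4, 306.5], 'confidence': 0.81}
side keyhole {'at': [202.4, 305.4], 'confidence': 0.6}
side holder_white {'at': [228.1, 303.8], 'confidence': 0.62}
wrist stud {'at': [326.3, 279.5], 'confidence': 0.62}
wrist keyhole {'at': [304.5, 278.9], 'confidence': 0.96}
wrist holder_white {'at': [274.0, 280.4], 'confidence': 0.56}
stud [587.2 -14.4 150.3] [ 1.6 -0.7  0.4  0.2  0.3]
keyhole [587.8 -15.  113.1] [-0.2  0.3 -0.1  0. ]
holder_white [592.2 -13.1  38.2] [-1.4  2.2 -1.3  0.1]
[{'at': [207.5, 225.4], 'confidence': 0.96}] [448.76434846 219.54119039   0.        ]
```

View pics/g.png

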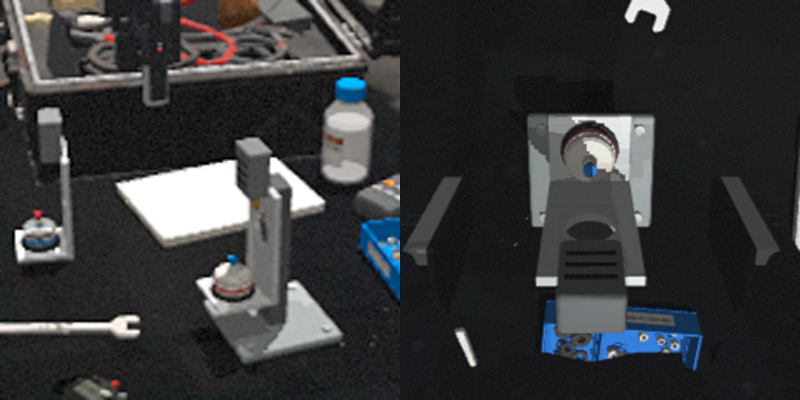

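```bash
python3 - <<'E'
from h import *
a,g=[cv2.imread(f"pics/{n}_side.png").astype(float) for n in "ag"]
s=np.s_[150:217,198:235];print("clear diff",np.abs(a[s]-g[s]).mean())
snap=snapshot("side")[:,:,::-1].astype(float);s=np.s_[160:250,275:330];print("white diff since g",np.abs(snap[s]-g[s]).mean(),sense()["time"])
hand_in()
E
```

```text
clear diff 4.214871588005916
white diff since g 3.0255892255892256 15.95
the job is handed in; nothing more can be done
```

The white cassette's holder is hanging on the stud, and I handed the job in at about 16 s of the 42 s allowed.

I gripped it by its block, passed the round hole over the stud's head and slid it down until the stud took the weight. Then I let go and backed the gripper off.

**Last checks:**
- **Seating:** The holder slid down with no extra force. It seated when the tool was at a height of 180 mm, which puts the neck about 103 mm above its underside.
- **Hanging:** The last pictures show it upright, with its plate between the head and the post. It did not visibly move over the following 0.7 s.
- **Contact:** The gripper is clear of the holder and the stand.
- **Clear holder:** It still stands. The pictures before and after differ only at about noise level there.

**Two readings disagreed:**
- **Clear holder position:** The network's last estimate for it moved about 24 mm from its first. The unchanged picture there suggests that is detection error (a few pixels).
- **Holder height:** The network's last position for the white holder came out lower than the arm's own reading. It put the keyhole at about 113 mm (expected about 117) and the underside at 38 mm (expected about 47). I put this down to network scatter but did not check it further.

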